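Load an interleaved plate stack under a punch bridge

ROBOT

A 6-joint arm with a two-finger parallel gripper is mounted at the origin on the work surface. World frame = base frame: x ahead of the robot, y to its left, z up, the work surface at z = 0. Lengths are in m, angles in degrees, forces in N, time in s.
With the tool pointing down it reaches from about 0.4 to 0.925 m from the base axis. Payload 12.5 kg.
Tool frame: the origin (TCP) lies at the very end of the fingers, on their centre line; the grasp point (between the pads) lies grasp_offset behind it (grasp_offset is the distance from the TCP to the grasp point, in m); x points along the fingers, y is the direction in which the jaws open and shut, and the axes are right-handed (so a half turn about x gives the same grasp; the last joint's range is limited). The gripper opens to 95 mm and grips with 3 to 60 N. Pads are 20 mm wide; open, the fingers measure 119 mm over their backs; the gripper's body (75 mm by 180 mm) begins 59 mm behind the grasp point.
Start: joints at [59.496, 28.126, 89.318, -0, 62.55, -6.05], TCP at [0.259, 0.569, 0.215] pointing down, gripper open.
Joint ranges: [-177.58, 177.58], [-47.91, 125.51], [2.72, 160], [-65.01, 245.01], [3.68, 167.84], [-153.87, 153.87]. Speed limits (degrees/s): [127.2, 127.2, 159.86, 180, 180, 180].

INTERFACE

Orientations are given as [roll, pitch, yaw] about the fixed x, y, z axes, in that order (R = Rz(yaw) Ry(pitch) Rx(roll)).
In Python, from workcell import read_state, snapshot, finish_job, look_for, regions_of, grasp_offset gives the robot as it stands.
- The arm moves only by the tool jog_arm, never from a script. Its argument "deltas" is a list of rows, each a list of 2 entries, a list of its own where there are three numbers: the shift along the tool's x, y, z in cm, then the turn about the tool's x in degrees. A call has exactly 10 rows; each row is the pose to reach, as a shift and turn from the pose measured when the call began, along the tool's axes at that moment; what a row does not reach only later rows make up. A row lasts 1/8 s, in which the tool goes at most 62.5 mm and 10.7 degrees, less where a joint would pass 70% of its speed; a pose out of reach is approached as far as the arm can. A call with a gripper value outside its range is refused whole. "jaw" is the opening, from -1 (shut) to 1 (fully open), set as the call begins (left out, the last holds). The fingers move at their own pace and stop on an object; "newtons" is the grip in N (left out, the last holds). Time passes only in rows, so rows that repeat a pose let the fingers close, or fill a call up. It gives the time, the measured TCP pose, the force and the opening at its end, in the units of the state.
- read_state(): the state, without advancing time (a new reading comes with each control period).
- snapshot(name): name is "scene" or "side" or "wrist"; returns a dict with "color" (400x640x3 uint8, blue, green, red), "depth" (400x640 float32, m along the optical axis (not along the pixel's ray), 0 where there is no reading), "fx", "fy", "cx", "cy" (pixels), "camera_from_world" (4x4, takes a point from world to camera coordinates); the wrist camera has in their place "tool_from_camera" (4x4, takes a point from camera to tool coordinates, whose origin is the TCP and whose axes are the tool frame's). Camera axes: x right, y down, z forward; pixel columns grow to the right and rows downward; lengths in m; the calibration is good to about 2 mm. A picture is of the moment at which its call begins: read the wrist's pose just before it.
- finish_job(): hands the job in, once; it reports no verdict.
Trained networks look in the newest picture that a camera, given by its name, has taken for a name from the list of things; names that differ only in an ending like _2 or _b are one class to them, and where a whole thing is asked for, a point or a joint stands for the part that bears it (a point fixed in the world has none). Each returns a list of dicts, best first, with "p" (0 to 1); they miss things now and then, are a little off and sometimes report something else, mostly with a low value. They report only what shows in the picture. A call takes as long as a camera call. They do not tell look-alikes from the thing itself.
- look_for(camera, target): "position" ([column, row] in pixels, amid what is visible of it).
- regions_of(camera, target): "pixels" (400x640 bool, what is visible of it) and "position" ([column, row] in pixels, amid what is visible of it).
The state is a dict: "t": time; "joints": joint angles; "joint_vel": joint speeds; "tau": joint torques, N m; "ee_pos": TCP position; "ee_rot": TCP orientation; "force": force on the tool from outside, world axes, zero at the start; "torque": the same for the moment, N m; "opening": opening from 0.0 (shut) to 1.0 (fully open).
Only numpy, scipy, OpenCV 4.12 (cv2) and the standard library are available. Lean on these libraries where they do the work, as an engineer would, in place of code of your own. Each camera call takes 0.05 s, during which the arm holds its last target.

TASK

A brass plate already lies under the low punch bridge on the steel bench block, its nose at the back stop. First slide the fibre sheet in under the bridge so that it lies flat on that plate, then slide the second brass plate in on top of the sheet, each handle towards the open front and all three noses squarely up against the back stop, centred between the bridge posts. Work gently: do not knock the bridge, and leave the loose punches and the jar where they lie.

Things in the scene. Friction and masses are not known exactly. Their poses are not given: they have to be found in the camera images.
- block: Fixed dark steel bench block, 200 (its x) x 120 (its y) x 30 mm high. Origin: centre of its underside; +x points from the open front to the back stop. Block x, y elsewhere are in this frame. The back stop is a steel bar across the rear of the top, 70 mm wide, working face at block x = +90 mm, 22 mm high above the block's top.
- bridge: Punch bridge fixed on the block; origin and axes as the block's. Two posts 16 x 20 mm at block x = 64, y = +-48 mm (76 mm clear between) carry a beam (block x 56 to 72 mm, 116 mm wide) whose underside is 28 mm above the block's top (58 mm above the bench), top 80 mm above the bench. A thin upright punch in it rises to 130 mm and does not hang below the beam.
- lower_plate: Loose plain brass plate without a handle, 150 (its x) x 60 x 6 mm, lying on the block's top under the beam, nose (+x end) at the back stop. Origin: centre of its underside.
- lower_plate_nose (a point): Middle of the lower plate's nose edge, underside: 75 mm along its x from its origin.
- sheet: Loose brown fibre separator sheet, 195 (its x) x 60 x 4 mm, starting on the bench, with an upright handle of the same stuff at its tail (-x end). Origin: centre of its underside. The handle is a block 10 (along x) x 36 (along y) mm, its rear face flush with the tail edge, its top 40 mm above the underside. About 80 g.
- sheet_nose (a point): Middle of the sheet's nose edge (+x end), underside: 97.5 mm along its x from its origin.
- sheet_handle (a point): Point in the middle of the sheet's handle, 28 mm above the underside, at x = -92.5 mm from the origin.
- plate: Loose second brass plate, 100 (its x) x 60 x 6 mm, starting on the bench, with an upright brass handle at its tail (-x end), of the same 10 x 36 mm section, top 40 mm above the underside. Origin: centre of its underside. About 310 g.
- plate_nose (a point): Middle of the second plate's nose edge (+x end), underside: 50 mm along its x from its origin.
- plate_handle (a point): Point in the middle of the second plate's handle, 28 mm above the underside, at x = -45 mm from the origin.
- punch_a: Loose steel punch, 8 mm square, 100 mm long along its x, lying on the bench. Bystander.
- punch_b: Another such punch. Bystander.
- punch_c: Another such punch. Bystander.
- tin: Loose small amber jar, 54 mm wide, 50 mm high. Bystander.
Things that resemble listed ones, but are neither listed nor needed, are in the scene too. Of the things shaped like the plate, the brass one is meant.

How it is judged:
By the outcome, as a careful person would: the job done as asked, in the order asked, and still so for the second after the job is handed in, with the robot touching nothing.
It also fails if it takes over 58 s, if anything falls off the work surface, if the arm or the gripper's body presses on something with over 40 N, if the wrist force passes 120 N, or if a joint passes its speed limit or range.

## Working session

There is one attempt and no reset: what is moved stays moved. The work goes in short steps, Python scripts to look and compute and a tool call to move; the robot and the scene stay as the last step left them, time stands still between calls to the robot, and variables do not carry over. Pictures are saved under pics/ and viewed, and the job is handed in when it is done.

Besides the shell and the picture viewer there is one more tool, called after "Call:" by a JSON object that holds its "name" and its "arguments". jog_arm: Moves the arm, as the interface text tells. Its arguments: {"type":"object","properties":{"deltas":{"type":"array"},"jaw":{"type":"number"},"newtons":{"type":"number"}},"required":["deltas"]}

```bash
ls; mkdir -p pics; python3 - <<'E'
from workcell import *
import cv2
print(read_state(), grasp_offset)
for n in ("scene","side","wrist"):
    s=snapshot(n); cv2.imwrite(f"pics/{n}0.png",s["color"])
    print(n,s["fx"],s["fy"],s["cx"],s["cy"],s.get("camera_from_world",s.get("tool_from_camera")))
E
```

```text
pics
{'t': 0.0, 'joints': array([ 5.94968033e+01,  2.81643405e+01,  8.93493608e+01,  1.02521304e-03,
        6.25488595e+01, -6.05117716e+00]), 'joint_vel': array([ 0.04043146,  0.01996971,  0.00371127,  0.07283089, -0.0460962 ,
        0.07934233]), 'tau': array([ 8.36797371e-04, -6.12654090e+01, -2.58189315e+01,  6.92310906e-02,
        4.81397426e-02, -9.55186692e-05]), 'ee_pos': array([0.25856987, 0.56874715, 0.21406425]), 'ee_rot': array([ -96.88385694,   89.93743248, -121.3363496 ]), 'force': array([-0.88269582,  0.15405539, -0.1312183 ]), 'torque': array([-0.01061523,  0.01854612,  0.01919758]), 'opening': 1.0022867842619818} 0.0188
scene 395.4015199168765 395.4015199168765 316.4355487331757 202.12649589379984 [[-0.88043574  0.47410518 -0.00756238  0.50653259]
 [ 0.35643812  0.65123605 -0.66995782 -0.20524943]
 [-0.31270558 -0.59255033 -0.74236065  1.54462385]
 [ 0.          0.          0.          1.        ]]
side 418.9679819837928 418.9679819837928 323.2022526899927 200.72049502597017 [[ 9.72913755e-01 -2.31168322e-01 -1.78156917e-04 -5.51861842e-01]
 [-1.34514694e-01 -5.65502350e-01 -8.13703195e-01  1.49423266e-01]
 [ 1.88001654e-01  7.91686996e-01 -5.81280551e-01  9.96086556e-01]
 [ 0.00000000e+00  0.00000000e+00  0.00000000e+00  1.00000000e+00]]
wrist 310.11514873689447 310.11514873689447 314.923162834154 200.10712317773508 [[ 8.96816271e-04 -2.38080059e-01  9.71245119e-01 -1.69448917e-01]
 [ 9.99999159e-01  1.12351967e-03 -6.47959897e-04  1.26573674e-04]
 [-9.36946667e-04  9.71244883e-01  2.38080866e-01 -6.53790163e-02]
 [ 0.00000000e+00  0.00000000e+00  0.00000000e+00  1.00000000e+00]]
```

View pics/scene0.png

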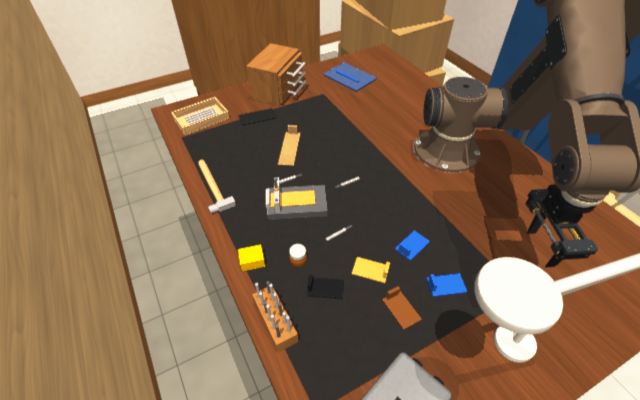

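View pics/side0.png

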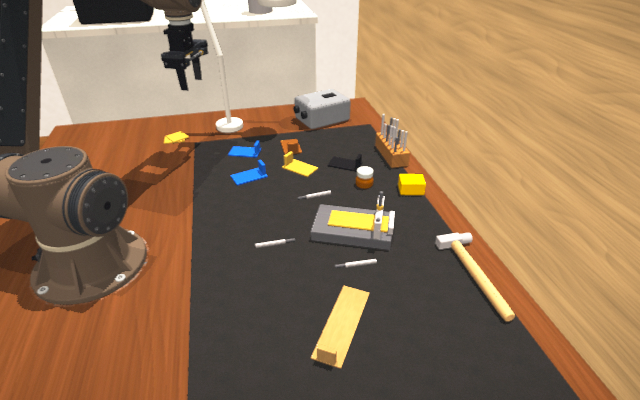

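View pics/wrist0.png

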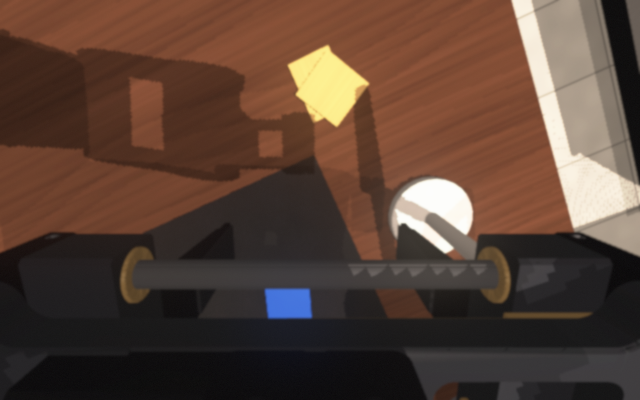

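```bash
cat > h.py <<'E'
import numpy as np, cv2
from workcell import *
def cloud(s,mask=None):
    d=s["depth"]; v,u=np.nonzero((d>0)&(mask if mask is not None else True))
    z=d[v,u]; P=np.c_[(u-s["cx"])*z/s["fx"],(v-s["cy"])*z/s["fy"],z]
    if "camera_from_world" in s: T=np.linalg.inv(s["camera_from_world"])
    else:
        T=s["T"]
    return P@T[:3,:3].T+T[:3,3],np.c_[u,v]
def proj(s,p):
    T=s["camera_from_world"]; q=T[:3,:3]@np.array(p)+T[:3,3]
    return s["fx"]*q[0]/q[2]+s["cx"],s["fy"]*q[1]/q[2]+s["cy"]
def rect(P):
    (c,sz,a)=cv2.minAreaRect(P[:,:2].astype(np.float32)*1000)
    return np.round(c,1),np.round(sz,1),round(a,2)
E
python3 - <<'E'
from h import *
for n in ("scene","side"):
    s=snapshot(n)
    np.savez(f"{n}0.npz",**{k:v for k,v in s.items()})
    for t in ("block","bridge","lower_plate","sheet","plate","sheet_handle","plate_handle","punch_a","tin"):
        for r in regions_of(n,t)[:6]:
            m=r["pixels"]; P,_=cloud(s,m)
            if len(P)<5: continue
            print(n,t,round(r["p"],2),np.round(r["position"]),m.sum(),"z",np.round(np.percentile(P[:,2],[5,50,95])*1000,1),"med",np.round(np.median(P,0)*1000,0),*rect(P))
E
```

```text
scene block 0.57 [294. 206.] 1361 z [ 6.9 28.5 80.2] med [654.   3.  28.] [641.6 -21.4] [125.5 201.3] 65.62
scene bridge 0.59 [277. 193.] 198 z [ 42.2  78.1 120. ] med [706. -31.  78.] [687.6 -71.1] [173.4  16. ] 65.38
scene bridge 0.35 [289. 148.] 574 z [-1.9  2.4 22.6] med [ 534. -302.    2.] [ 533.  -306.5] [206.4  66. ] 56.92
scene bridge 0.18 [297. 203.] 597 z [30.3 34.3 45.1] med [649. -22.  34.] [657.8 -19.6] [ 91.7 153.8] 68.22
scene lower_plate 0.91 [298. 199.] 551 z [30.3 34.2 37.6] med [644. -21.  34.] [651.9 -27.5] [ 66.2 152.5] 65.24
scene sheet 0.73 [287. 148.] 546 z [-1.4  2.5 22.8] med [ 532. -305.    3.] [ 534.3 -302.3] [197.8  60.5] 55.59
scene plate 0.97 [412. 244.] 496 z [ 1.8  5.4 37.1] med [403. 311.   5.] [401.3 305.5] [101.1  60.7] 16.12
scene plate 0.75 [372. 270.] 633 z [ 0.1  4.8 37.3] med [565. 322.   5.] [563.8 317.3] [ 68.3 103.8] 43.45
scene plate 0.74 [351. 181.] 53 z [0.2 4.8 8.4] med [424. -26.   5.] [426.1 -27.4] [70.2 12. ] 1.09
scene plate 0.69 [400. 310.] 802 z [ 1.5  5.1 35. ] med [563. 465.   5.] [560.8 466.4] [101.4  61.6] 88.91
scene plate 0.
[... 2464 characters left out ...]
9.   7.] [402.3 302.3] [105.   64.3] 16.03
side plate_handle 0.78 [295. 164.] 414 z [ 2.6  7.  38. ] med [555. 320.   7.] [560.9 320. ] [ 70.1 118.7] 34.42
side plate_handle 0.76 [346. 164.] 307 z [ 3.6  6.8 34.8] med [715. 294.   7.] [714.3 302. ] [63.  94.1] 54.73
side plate_handle 0.62 [245. 150.] 338 z [ 1.5  6.7 37.9] med [406. 452.   7.] [407.7 480. ] [111.5 101.2] 70.36
side plate_handle 0.58 [293. 149.] 264 z [ 2.1  7.9 40.1] med [558. 422.   8.] [561.2 434.1] [176.2  65. ] 88.2
side punch_a 0.48 [356. 264.] 160 z [1.4 7.1 9.9] med [ 613. -150.    7.] [ 608.9 -144.9] [19.1 91.6] 87.8
side tin 0.57 [366. 180.] 271 z [12.5 38.8 51.9] med [733. 162.  39.] [737.  173.1] [46.6 45.4] 58.72
```

```bash
cat >> h.py <<'E'
from scipy.spatial.transform import Rotation as R
def rot(st): return R.from_euler('xyz',st["ee_rot"],degrees=True).as_matrix()
def psi(st):
    M=rot(st); return np.degrees(np.arctan2(M[1,1],M[0,1]))
def delta(st,p,ps):
    """deltas in cm along tool axes and turn to reach TCP p, jaw yaw ps"""
    M=rot(st); d=M.T@(np.array(p)-st["ee_pos"])*100
    t=-((ps-psi(st)+180)%360-180)
    return np.round(d,2),round(t,2)
def wrist():
    st=read_state(); s=snapshot("wrist"); T=np.eye(4); T[:3,:3]=rot(st); T[:3,3]=st["ee_pos"]
    s["T"]=T@s["tool_from_camera"]; s["camera_from_world"]=np.linalg.inv(s["T"]); return st,s
E
python3 - <<'E'
from h import *
st=read_state(); print(psi(st),np.round(rot(st),3))
for ps in (56.5,-123.5): print(delta(st,[0.5,0.0,0.25],ps))
for p in ((.56,.2,.25),(.56,.12,.25)): print(delta(st,p,65.5))
a=cv2.imread("pics/scene0.png"); cv2.imwrite("pics/crop0.png",cv2.resize(np.hstack([a[220:340,280:480],a[100:220,220:420]]),None,fx=2,fy=2,interpolation=2))
E
```

```text
65.54352256803044 [[ 0.     0.414  0.91 ]
 [ 0.     0.91  -0.414]
 [-1.     0.     0.   ]]
(array([ -3.54, -41.8 ,  45.52]), np.float64(9.04))
(array([ -3.54, -41.8 ,  45.52]), np.float64(-170.96))
(array([ -3.54, -21.11,  42.7 ]), np.float64(0.04))
(array([ -3.54, -28.39,  46.01]), np.float64(0.04))
```

View pics/crop0.png

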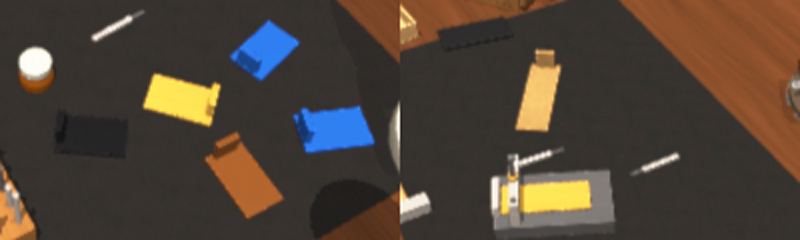

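```bash
python3 - <<'E'
from h import *
st=read_state()
print(delta(st,[0.64,0.285,0.21],65.5))
E
```

```text
(array([  0.46, -10.06,  46.46]), np.float64(0.04))
```

Call:
{"name": "jog_arm", "arguments": {"deltas": [[[0,-0.6,3],0],[[0,-1.8,8.5],0],[[0,-3,14],0],[[0,-4.2,19.5],0],[[0.2,-5.4,25],0],[[0.4,-6.6,30.5],0],[[0.5,-7.8,36],0],[[0.5,-9,41.5],0],[[0.5,-9.8,45.5],0],[[0.5,-10,46.5],0]], "jaw": 1}}

```text
t: 2.4
ee_pos: [0.6422, 0.2836, 0.2091]
ee_rot: [-121.0, 90.0, -145.6]
force: [0.0, 0.4, 0.1]
opening: 1.001
```

```bash
python3 - <<'E'
from h import *
st,s=wrist(); print(st["t"],st["ee_pos"],psi(st),np.abs(st["joint_vel"]).max())
cv2.imwrite("pics/w1.png",s["color"]); np.savez("w1.npz",**s)
print(delta(st,[0.72,-0.06,0.22],65.5))
E
```

```text
2.4 [0.64218162 0.28358285 0.20913447] 65.40173019978238 4.899902919260371
(array([ -1.08, -28.  ,  21.38]), np.float64(-0.1))
```

View pics/w1.png

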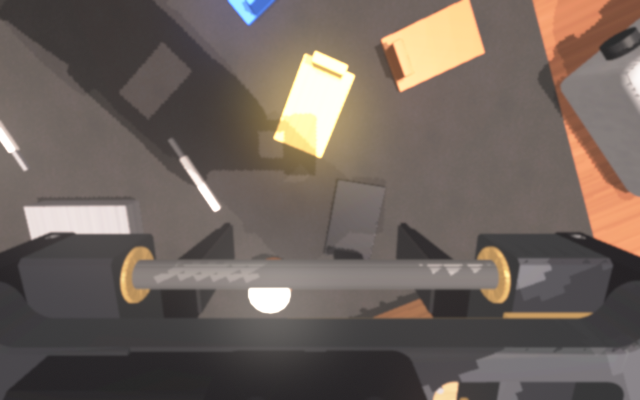

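```bash
python3 - <<'E'
from h import *
s=dict(np.load("w1.npz"))
P,uv=cloud(s)
hsv=cv2.cvtColor(s["color"],cv2.COLOR_BGR2HSV)
c=hsv[uv[:,1],uv[:,0]]
m=(c[:,0]>15)&(c[:,0]<35)&(c[:,1]>60)&(c[:,2]>120)&(uv[:,0]>260)&(uv[:,0]<370)&(uv[:,1]<170)&(uv[:,1]>40)
Q=P[m]; print(m.sum(),np.percentile(Q[:,2],[1,5,25,50,75,95,99])*1000)
lo=Q[(Q[:,2]<0.012)&(Q[:,2]>0.002)]; hi=Q[Q[:,2]>0.035]
print("lo",rect(lo),np.median(lo[:,2])); print("hi",rect(hi),hi[:,:].mean(0)); print(rect(Q))
# raw by depth only
reg=(uv[:,0]>250)&(uv[:,0]<380)&(uv[:,1]<175)&(uv[:,1]>35)
Q=P[reg]; hi=Q[Q[:,2]>0.035];print("hi depth",rect(hi),hi.mean(0))
bg=P[reg&(P[:,2]<0.003)]; print("bench z",np.median(bg[:,2]))
lo=Q[(Q[:,2]>0.0035)]; print("lo depth",rect(lo))
E
```

```text
8283 [-1.44526687 -0.90942372 -0.09473453  0.52029773  1.35416418  6.11595217
 28.90150129]
lo (array([566.1, 318.9]), array([121.6, 133.9]), 64.17) 0.005401316488067742
hi (array([536.2, 344.3]), array([35.3,  7.6]), 30.17) [0.53597389 0.3441425  0.0379995 ]
(array([566.1, 318.3]), array([130.8, 143.8]), 65.37)
hi depth (array([533.9, 348.3]), array([35.7, 10.3]), 42.58) [0.53405039 0.34802767 0.03924964]
bench z 0.0003112172216082898
lo depth (array([564.6, 315.5]), array([ 60. , 100.1]), 43.19)
```

Call:
{"name": "jog_arm", "arguments": {"deltas": [[[0,-2.5,2],0],[[0,-6,4.6],0],[[-0.5,-10,7.6],0],[[-1,-14.4,11],0],[[-1,-18.8,14.3],0],[[-1,-22.8,17.4],0],[[-1,-26,19.8],0],[[-1,-27.6,21],0],[[-1,-28,21.4],0],[[-1,-28,21.4],0]]}}

```text
t: 3.7
ee_pos: [0.7201, -0.0584, 0.2192]
ee_rot: [-173.1, 90.0, 162.4]
force: [-0.7, 0.7, 0.5]
opening: 1.001
```

```bash
python3 - <<'E'
from h import *
st,s=wrist(); print(st["t"],st["ee_pos"],psi(st),np.abs(st["joint_vel"]).max())
cv2.imwrite("pics/w2.png",s["color"]); np.savez("w2.npz",**s)
E
```

```text
3.7 [ 0.72009356 -0.05844689  0.21919898] 65.48161971910378 0.5632279149349246
```

View pics/w2.png

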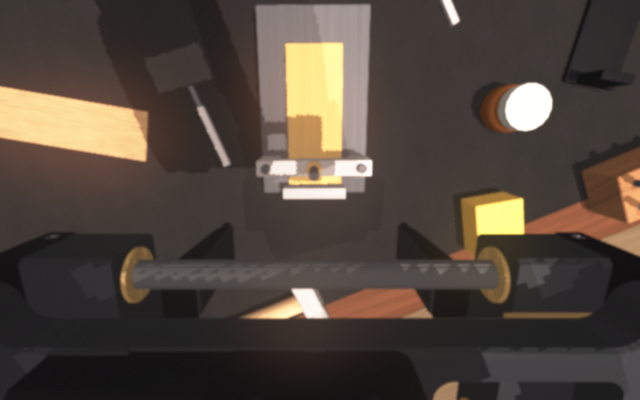

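```bash
python3 - <<'E'
from h import *
s=dict(np.load("w2.npz"))
P,uv=cloud(s)
print("bench",np.median(P[(abs(P[:,2])<.004),2]))
reg=(uv[:,0]>235)&(uv[:,0]<400)&(uv[:,1]<215)
def sel(a,b,r=reg): 
    Q=P[r&(P[:,2]>a)&(P[:,2]<b)]; print(a,b,len(Q),rect(Q),np.median(Q[:,2])); return Q
sel(.024,.2); top=sel(.027,.033); 
bm=sel(.072,.09); 
st=sel(.047,.056)
r2=(uv[:,0]>275)&(uv[:,0]<352)&(uv[:,1]<157)&(uv[:,1]>30)
lp=sel(.0334,.040,r2); sel(.0334,.040,(uv[:,0]>275)&(uv[:,0]<352)&(uv[:,1]<184)&(uv[:,1]>30))
pn=sel(.11,.14)
# sheet partially
r3=(uv[:,0]<160)&(uv[:,1]>80)&(uv[:,1]<165); sel(.002,.01,r3)
st_=read_state()
E
```

```text
bench 0.0003374431636997688
0.024 0.2 20828 (array([641.2, -25.4]), array([120.3, 201.6]), 65.91) 0.030693505847445818
0.027 0.033 11147 (array([640.4, -24.9]), array([119.9, 199.7]), 65.89) 0.029488192974278404
0.072 0.09 1808 (array([699. , -50.9]), array([115.5,  16.3]), 65.96) 0.07950773046333573
0.047 0.056 718 (array([712.5, -57. ]), array([115. ,  45.7]), 65.99) 0.05137921923450023
0.0334 0.04 6187 (array([640.9, -18.2]), array([ 71.2, 118. ]), 66.65) 0.03550759854947361
0.0334 0.04 6610 (array([655.2, -24.3]), array([ 71.4, 149.3]), 66.38) 0.03550218186065554
0.11 0.14 113 (array([698.8, -50.7]), array([8.4, 8.2]), 18.78) 0.12900286223504293
0.002 0.01 7479 (array([ 540.5, -294.3]), array([204.6,  97.5]), 65.53) 0.0037265585317157734
```

```bash
python3 - <<'E'
from h import *
st=read_state()
print(st["joints"],delta(st,[0.495,-0.385,0.20],56.5))
s=dict(np.load("w2.npz")); P,uv=cloud(s)
hsv=cv2.cvtColor(s["color"],cv2.COLOR_BGR2HSV); c=hsv[uv[:,1],uv[:,0]]
m=(c[:,0]>17)&(c[:,0]<32)&(c[:,1]>110)&(uv[:,0]>275)&(uv[:,0]<352)&(uv[:,1]<157)&(uv[:,1]>30)&(P[:,2]>.033)&(P[:,2]<.039)
Q=P[m]; a=np.radians(-24.08); d=(Q[:,:2]-[.6405,-.025])@np.array([[np.cos(a),-np.sin(a)],[np.sin(a),np.cos(a)]])
print(m.sum(),np.percentile(d*1000,[.5,2,50,98,99.5],axis=0))
E
```

```text
[-9.85555100e+00  3.62436500e+01  7.34119373e+01  3.09780465e-03
  7.03602840e+01 -7.53612008e+01] (array([  1.93, -39.07,  -6.93]), np.float64(9.0))
863 [[-60.5645224  -28.4133888 ]
 [-60.34169973 -28.19751914]
 [-31.07675431 -10.71760495]
 [ 49.27247459  25.81276108]
 [ 49.39371786  30.236462  ]]
```

Call:
{"name": "jog_arm", "arguments": {"deltas": [[[0,-2.5,-0.4],0.5],[[0,-7.5,-1.2],2],[[0,-13,-2.2],3],[[0.5,-18.5,-3.2],4],[[1,-24,-4.2],5.5],[[1.5,-29.5,-5.2],7],[[1.9,-34.5,-6.2],8],[[1.9,-38,-6.8],9],[[1.9,-39,-6.9],9],[[1.9,-39,-6.9],9]]}}

```text
t: 5.0
ee_pos: [0.4953, -0.3843, 0.2005]
ee_rot: [-167.5, 90.0, 159.0]
force: [0.3, 0.4, 0.6]
opening: 1.003
```

```bash
python3 - <<'E'
from h import *
st,s=wrist(); print(st["t"],st["ee_pos"],psi(st),np.abs(st["joint_vel"]).max())
cv2.imwrite("pics/w3.png",s["color"]); np.savez("w3.npz",**s)
P,uv=cloud(s)
reg=(uv[:,1]<235)&(P[:,0]>.4)&(P[:,0]<.65)&(P[:,1]>-.45)&(P[:,1]<-.19)&(P[:,2]<.05)
Q=P[reg&(P[:,2]>.002)]; print(rect(Q),len(Q))
hi=P[reg&(P[:,2]>.034)]; print(rect(hi),hi.mean(0))
E
```

```text
5.0 [ 0.49528729 -0.3843409   0.20046412] 56.479287357868905 1.624359898825002
(array([ 525.1, -320.2]), array([250. , 257.6]), 0.65) 8383
(array([ 482. , -382.5]), array([ 9.8, 35.5]), 56.18) [ 0.48168805 -0.38237525  0.03946161]
```

View pics/w3.png

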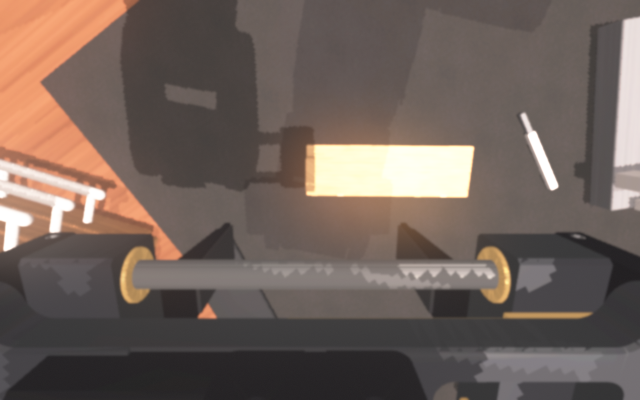

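```bash
python3 - <<'E'
from h import *
s=dict(np.load("w3.npz")); P,uv=cloud(s)
reg=(uv[:,1]<205)&(uv[:,1]>138)&(uv[:,0]>298)&(uv[:,0]<480)&(P[:,2]<.05)&(P[:,2]>.002)
r=rect(P[reg]); print(r)
st=read_state()
for z in (.09,.011): print(delta(st,[.482,-.3825,z],56.3))
E
```

```text
(array([ 537.4, -303.5]), array([218.4,  78.2]), 56.52)
(array([11.04, -0.65, -1.21]), np.float64(0.23))
(array([18.94, -0.65, -1.21]), np.float64(0.23))
```

Call:
{"name": "jog_arm", "arguments": {"deltas": [[[0.5,-0.3,-0.6],0],[[2.5,-0.6,-1.2],0],[[5.5,-0.65,-1.2],0],[[8.5,-0.65,-1.2],0],[[11.5,-0.65,-1.2],0],[[14,-0.65,-1.2],0],[[16,-0.65,-1.2],0],[[17.7,-0.65,-1.2],0],[[18.7,-0.65,-1.2],0],[[18.9,-0.65,-1.2],0]], "jaw": 0}}

```text
t: 6.3
ee_pos: [0.4821, -0.3823, 0.011]
ee_rot: [165.1, 90.0, 131.6]
force: [0.5, -1.0, 0.7]
opening: 0.498
```

Call:
{"name": "jog_arm", "arguments": {"deltas": [[[0,0,0],0],[[0,0,0],0],[[0,0,0],0],[[0,0,0],0],[[0,0,0],0],[[0,0,0],0],[[0,0,0],0],[[-0.5,0,0],0],[[-1.5,0,0],0],[[-2.5,0,0],0]], "jaw": -1, "newtons": 40}}

```text
t: 7.55
ee_pos: [0.4822, -0.3823, 0.0368]
ee_rot: [165.6, 90.0, 132.1]
force: [0.7, 0.1, -0.2]
opening: 0.105
```

```bash
python3 - <<'E'
from h import *
st,s=wrist(); print(st["t"],st["ee_pos"],psi(st),st["opening"],st["force"])
cv2.imwrite("pics/w4.png",s["color"]); np.savez("w4.npz",**s)
b=snapshot("side"); cv2.imwrite("pics/s4.png",b["color"])
E
```

```text
7.55 [ 0.48217227 -0.38229816  0.03677142] 56.545635692918864 0.10532803742322043 [ 0.74807653  0.12559513 -0.22211425]
```

View pics/s4.png

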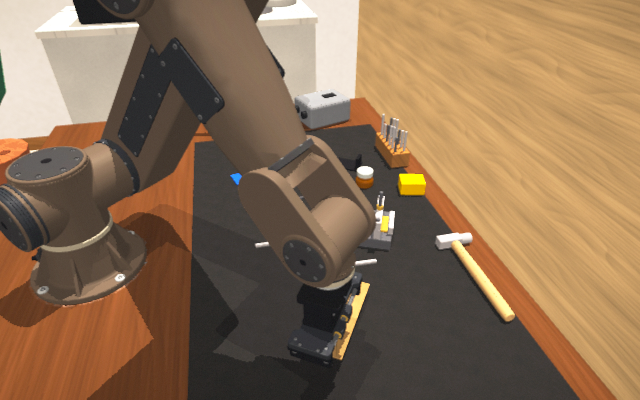

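View pics/w4.png

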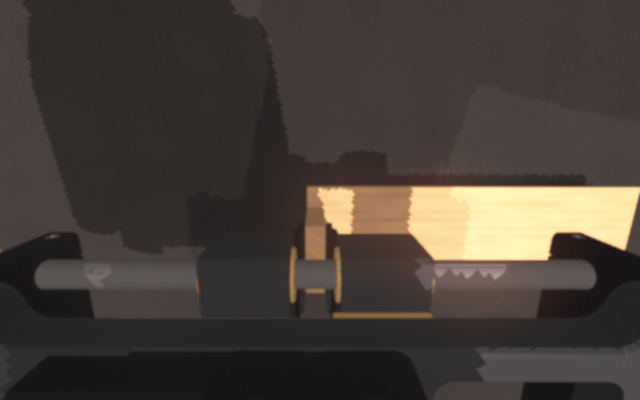

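```bash
python3 - <<'E'
from h import *
s=dict(np.load("w4.npz")); P,uv=cloud(s)
st=read_state(); M=rot(st)
T=(P-st["ee_pos"])@M
reg=(uv[:,0]>345)&(uv[:,0]<635)&(uv[:,1]>175)&(uv[:,1]<255)&(T[:,0]<.012)&(T[:,0]>-.02)
Q=T[reg]; A=np.c_[Q[:,1],Q[:,2],np.ones(len(Q))]
k=(np.abs(Q[:,0]-np.median(Q[:,0]))<.006)
co=np.linalg.lstsq(A[k],Q[k,0],rcond=None)[0]; print("tool x = a*y+b*z+c",co, k.sum(), (Q[:,1].min(),Q[:,1].max()))
# edge: for each column min z
e=[]
for c in range(350,630,5):
    q=T[(uv[:,0]==c)&(uv[:,1]>165)&(uv[:,1]<255)&(T[:,0]<.011)&(T[:,0]>-.01)]
    if len(q): i=q[:,2].argmin(); e.append(q[i,1:])
e=np.array(e); p=np.polyfit(e[:,0],e[:,1],1); print("edge slope deg",np.degrees(np.arctan(p[0])),"offset at handle",p[1]*1000,"resid",(e[:,1]-np.polyval(p,e[:,0])).std()*1000)
a=np.radians(-24.08); c,sn=np.cos(a),np.sin(a)
def blk(x,y): return np.array([.6405+c*x-sn*y,-.025+sn*x+c*y])
for x in (-.25,-.2,-.1): print(x,blk(x,0),delta(st,[*blk(x,0),.1],-24.08))
E
```

```text
tool x = a*y+b*z+c [ 0.00103801 -0.00146672  0.00843317] 16548 (np.float64(0.018353974086491903), np.float64(0.19107156306739825))
edge slope deg -0.01284291793806939 offset at handle -30.27507443750443 resid 0.13155483024307973
-0.25 [0.41225584 0.07700295] (array([ -6.3 ,  34.48, -31.2 ]), np.float64(80.63))
-0.2 [0.45790467 0.05660236] (array([ -6.29,  35.29, -26.26]), np.float64(80.63))
-0.1 [0.54920233 0.01580118] (array([ -6.28,  36.92, -16.4 ]), np.float64(80.63))
```

Call:
{"name": "jog_arm", "arguments": {"deltas": [[[-2,0,0],0],[[-6,0.5,-0.3],2],[[-10,2,-1.4],6],[[-12.5,4.5,-3],11],[[-13.3,8,-5.5],17],[[-13.3,12,-8.2],24],[[-13.3,16,-11],31],[[-13.3,20,-13.7],38],[[-13.3,23,-15.7],44],[[-13.3,24.5,-16.8],47]]}}

```text
t: 8.9
ee_pos: [0.477, -0.0838, 0.1704]
ee_rot: [40.5, 89.9, -40.0]
force: [1.1, 0.4, -0.9]
opening: 0.099
```

```bash
cat >> h.py <<'E'
_a=np.radians(-24.08)
def blk(x,y,z=None):
    c,sn=np.cos(_a),np.sin(_a); p=[.6405+c*x-sn*y,-.025+sn*x+c*y]
    return p if z is None else p+[z]
def inblk(p):
    c,sn=np.cos(_a),np.sin(_a); d=np.array(p[:2])-[.6405,-.025]; return np.array([c*d[0]+sn*d[1],-sn*d[0]+c*d[1]])
E
python3 - <<'E'
from h import *
st=read_state(); print(st["t"],st["ee_pos"],psi(st)); print(delta(st,blk(-.18,0,.14),-24.08))
E
```

```text
8.9 [ 0.4770317  -0.08378988  0.17037369] 9.49030175861685
(array([  3.03,   2.09, -13.06]), np.float64(33.57))
```

Call:
{"name": "jog_arm", "arguments": {"deltas": [[[0,0.2,-1],2],[[0,0.5,-3],6.5],[[0,0.8,-5],12],[[0,1.2,-7.2],18],[[0,1.5,-9.4],24],[[0,1.8,-11.3],29],[[0,2,-12.6],32.5],[[0.8,2.1,-13.1],33.6],[[2,2.1,-13.1],33.6],[[3,2.1,-13.1],33.6]]}}

```text
t: 10.15
ee_pos: [0.4759, 0.0485, 0.1391]
ee_rot: [25.2, 90.0, -88.9]
force: [-0.3, -0.5, -0.9]
opening: 0.103
```

```bash
python3 - <<'E'
from h import *
st,s=wrist(); print(st["t"],st["ee_pos"],psi(st),inblk(st["ee_pos"])*1000,st["opening"]); print(delta(st,blk(-.18,0,.055),-24.08),delta(st,blk(-.11,0,.055),-24.08))
cv2.imwrite("pics/w5.png",s["color"]); np.savez("w5.npz",**s)
P,uv=cloud(s); M=rot(st); T=(P-st["ee_pos"])@M
k=(T[:,0]<.02)&(T[:,0]>0)&(T[:,1]>.02)&(T[:,1]<.2)&(T[:,2]<-.005)&(T[:,2]>-.045)
Q=T[k]; A=np.c_[Q[:,1],Q[:,2],np.ones(len(Q))]; print(np.linalg.lstsq(A,Q[:,0],rcond=None)[0],Q[:,1].max())
# re-measure block in this view
q=inblk; k=(P[:,2]>.027)&(P[:,2]<.033)&(uv[:,1]<235); Q=P[k]
d=np.array([inblk(p) for p in Q]); k=(np.abs(d)<.13).all(1); print(np.percentile(d[k]*1000,[.5,99.5],axis=0))
E
```

```text
10.15 [0.4759159  0.04848068 0.13914684] -24.079527568839428 [-1.80242423e+02 -6.61070626e-02] 0.10260742554397322
(array([ 8.41,  0.02, -0.01]), np.float64(0.0)) (array([ 8.42,  7.02, -0.01]), np.float64(0.0))
[ 0.00105103 -0.00571179  0.00758906] 0.19167978583035555
[[-100.44229551   11.32097259]
 [  88.52538346   60.50337609]]
```

View pics/w5.png

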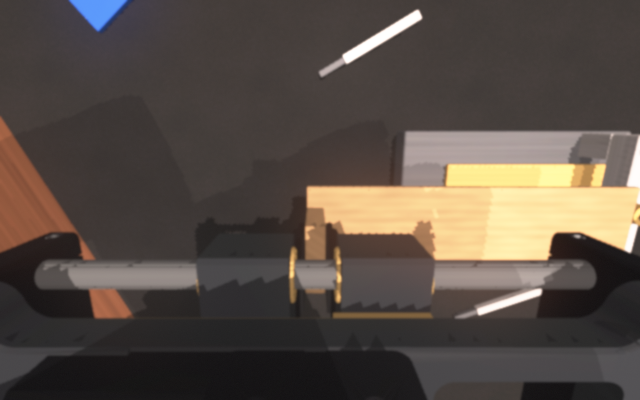

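Call:
{"name": "jog_arm", "arguments": {"deltas": [[[1,0,0],0],[[3,0,0],0],[[5.2,0,0],0],[[7.2,0,0],0],[[8.3,0,0],0],[[8.4,0.5,0],0],[[8.4,2,0],0],[[8.4,3.6,0],0],[[8.4,5,0],0],[[8.4,5.8,0],0]]}}

```text
t: 11.45
ee_pos: [0.5294, 0.0241, 0.0542]
ee_rot: [-24.9, 89.9, -139.1]
force: [0.5, -0.5, -1.6]
opening: 0.104
```

```bash
python3 - <<'E'
from h import *
st,s=wrist(); print(st["t"],st["ee_pos"],psi(st),inblk(st["ee_pos"])*1000,st["force"]); print(delta(st,blk(-.102,0,.055),-24.08),delta(st,blk(-.1,0,.0475),-24.08))
b=snapshot("side"); cv2.imwrite("pics/s6.png",b["color"][130:300,220:480].repeat(3,0).repeat(3,1))
E
```

```text
11.45 [0.52938629 0.0240926  0.05423027] -24.134273256410882 [-121.47458202   -0.51531012] [ 0.50281309 -0.522028   -1.63386106]
(array([-0.08,  1.95, -0.05]), np.float64(-0.05)) (array([ 0.67,  2.15, -0.05]), np.float64(-0.05))
```

View pics/s6.png

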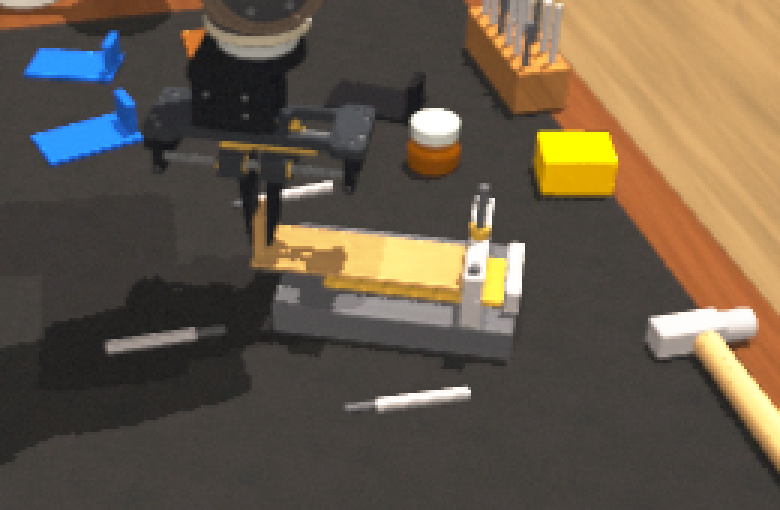

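Call:
{"name": "jog_arm", "arguments": {"deltas": [[[0,0.3,0],0],[[0,0.8,0],0],[[0,1.3,0],0],[[0,1.7,0],0],[[0.1,1.9,0],0],[[0.2,1.9,0],0],[[0.3,1.9,0],0],[[0.4,1.9,0],0],[[0.5,1.9,0],0],[[0.5,1.9,0],0]]}}

```text
t: 12.8
ee_pos: [0.5463, 0.0165, 0.049]
ee_rot: [-32.4, 89.9, -146.5]
force: [0.2, 0.3, -1.1]
opening: 0.104
```

```bash
python3 - <<'E'
from h import *
st=read_state(); print(st["t"],st["ee_pos"],psi(st),inblk(st["ee_pos"])*1000,st["force"],rot(st).T@st["force"]); print(delta(st,blk(-.1,0,.0484),-24.08))
E
```

```text
12.8 [0.54632044 0.0165122  0.04904091] -24.1292907837267 [-102.92120799   -0.5267031 ] [ 0.23545006  0.29577722 -1.12716764] [ 1.12666716  0.09480333 -0.36750676]
(array([ 0.06,  0.29, -0.05]), np.float64(-0.05))
```

Correct y by 0.5 mm and push slowly forward while lowering slightly.

Call:
{"name": "jog_arm", "arguments": {"deltas": [[[0,0.05,-0.05],0],[[0,0.1,-0.05],0],[[0,0.15,-0.05],0],[[0,0.2,-0.05],0],[[0,0.25,-0.05],0],[[0,0.3,-0.05],0],[[0,0.35,-0.05],0],[[0,0.4,-0.05],0],[[0,0.4,-0.05],0],[[0,0.4,-0.05],0]]}}

```text
t: 14.05
ee_pos: [0.5478, 0.0161, 0.0487]
ee_rot: [-66.8, 89.6, 179.1]
force: [-12.4, 5.5, 4.9]
opening: 0.11
```

```bash
python3 - <<'E'
from h import *
st=read_state(); print(st["t"],st["ee_pos"],psi(st),inblk(st["ee_pos"])*1000,st["force"],"tool",rot(st).T@st["force"])
E
```

```text
14.05 [0.54778969 0.01610094 0.04872656] -24.111686856064892 [-101.41201852   -0.30269794] [-12.39012396   5.51435972   4.94894203] tool [ -4.87137985 -13.58982708   0.04025369]
```

Call:
{"name": "jog_arm", "arguments": {"deltas": [[[0,0,0],0],[[0,0,0],0],[[0,0,0],0],[[0,0,0],0],[[0,0,0],0],[[-0.5,0,0],0],[[-2.5,0,0],0],[[-5.5,0,0],0],[[-9,0,0],0],[[-12,0,0],0]], "jaw": 0}}

```text
t: 15.3
ee_pos: [0.5486, 0.0161, 0.1704]
ee_rot: [-65.6, 89.7, -179.7]
force: [0.8, -0.5, 0.3]
opening: 0.502
```

```bash
python3 - <<'E'
from h import *
st,s=wrist(); print(st["t"],st["ee_pos"],psi(st),inblk(st["ee_pos"])*1000,st["force"],st["opening"])
b=snapshot("side"); cv2.imwrite("pics/s7.png",b["color"][130:300,220:480].repeat(3,0).repeat(3,1))
cv2.imwrite("pics/w7.png",s["color"]); np.savez("w7.npz",**s)
P,uv=cloud(s)
d=np.c_[[inblk(p) for p in P[::1]]]*1000; z=P[:,2]*1000
k=(z>70)&(z<80)&(abs(d[:,1])<40)&(d[:,0]<-60)&(d[:,0]>-140)&(uv[:,1]<235); print("handle top",np.percentile(d[k],[1,99],axis=0),np.median(z[k]))
k=(z>37.6)&(z<43)&(abs(d[:,1])<40)&(d[:,0]<92)&(d[:,0]>-120)&(uv[:,1]<235); print("sheet",np.percentile(d[k],[.5,99.5],axis=0),np.median(z[k]))
A=np.c_[d[k],np.ones(k.sum())]; print("plane",np.linalg.lstsq(A,z[k],rcond=None)[0])
print(delta(st,[.534,.348,.2],43.2))
E
```

```text
15.3 [0.54856211 0.01607617 0.17041306] -24.10714242255673 [-1.00696711e+02 -1.01571156e-02] [ 0.81773538 -0.45870414  0.33494905] 0.5015284504516271
handle top [[-105.23612543  -17.08015042]
 [ -96.3476984    18.44499222]] 75.47556272653888
sheet [[-102.03409713  -29.55418285]
 [  64.79610285   30.41257867]] 39.52805542761811
plane [-2.47347750e-04 -1.80485117e-03  3.95345643e+01]
(array([ -2.95, -14.9 , -29.7 ]), np.float64(-67.31))
```

View pics/s7.png

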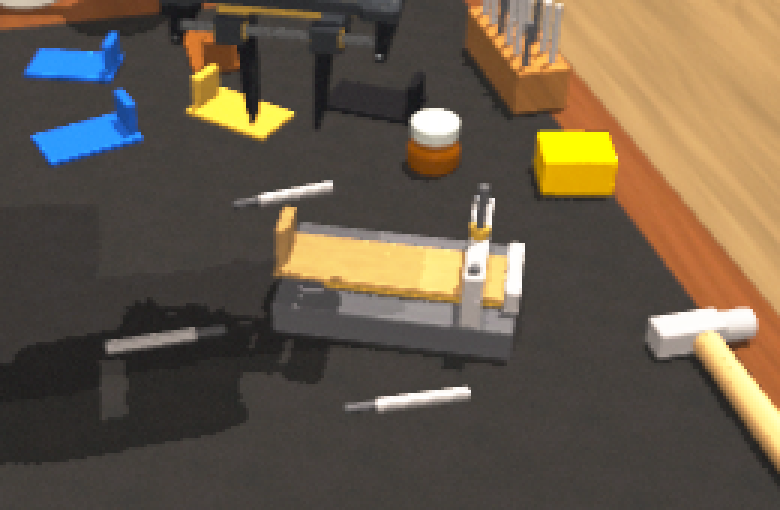

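View pics/w7.png

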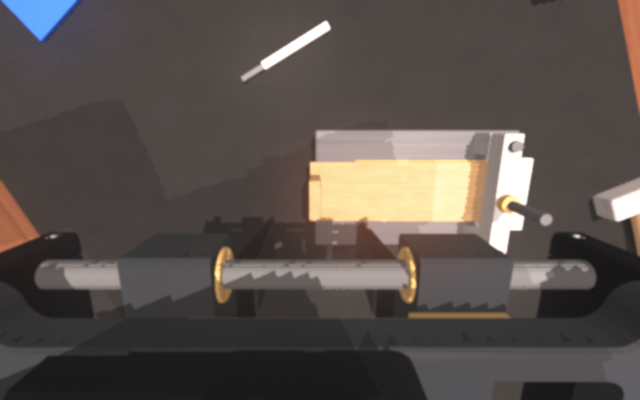

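Call:
{"name": "jog_arm", "arguments": {"deltas": [[[0,-0.6,-1.2],-4],[[0,-2,-4],-11],[[0,-4,-8],-19],[[0,-6.2,-12.4],-28],[[0,-8.4,-16.8],-37],[[0,-10.6,-21.1],-46],[[0,-12.6,-25.1],-55],[[0,-14.1,-28.2],-62],[[0,-14.8,-29.5],-66],[[0,-14.9,-29.7],-67.3]], "jaw": 0.6}}

```text
t: 16.65
ee_pos: [0.5345, 0.3486, 0.1709]
ee_rot: [-106.2, 89.9, -152.9]
force: [0.5, 0.5, -0.5]
opening: 0.801
```

```bash
python3 - <<'E'
from h import *
st,s=wrist(); print(st["t"],st["ee_pos"],psi(st),st["opening"])
cv2.imwrite("pics/w8.png",s["color"]); np.savez("w8.npz",**s)
P,uv=cloud(s)
k=(uv[:,1]<232)&(np.hypot(P[:,0]-.5645,P[:,1]-.3155)<.085)&(P[:,2]<.05)
lo=P[k&(P[:,2]>.0035)]; hi=P[k&(P[:,2]>.034)]
print(rect(lo),rect(hi),hi.mean(0))
print(delta(st,[.534,.348,.011],43.2))
E
```

```text
16.65 [0.53449379 0.34862594 0.17093962] 43.30539358496945 0.800662934690904
(array([550.2, 330.8]), array([60. , 59.3]), 43.28) (array([533.8, 348.8]), array([34.9, 10.2]), 43.44) [0.53354893 0.34901655 0.03910764]
(array([15.99, -0.05,  0.02]), np.float64(0.11))
```

View pics/w8.png

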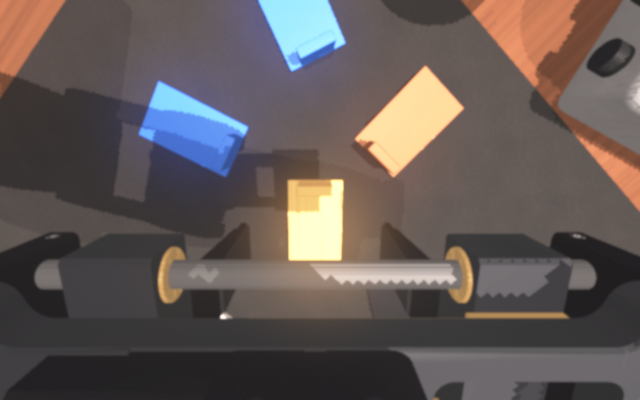

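Call:
{"name": "jog_arm", "arguments": {"deltas": [[[1,0,0],0],[[3,0,-0.05],0],[[5.5,0,-0.05],0],[[8,0,-0.05],0],[[10.5,0,-0.05],0],[[12.7,0,-0.05],0],[[14.4,0,-0.05],0],[[15.5,0,-0.05],0],[[16,0,-0.05],0],[[16,0,-0.05],0]]}}

```text
t: 17.95
ee_pos: [0.5341, 0.3484, 0.0112]
ee_rot: [-106.3, 89.9, -153.0]
force: [1.0, 1.4, -0.8]
opening: 0.799
```

Call:
{"name": "jog_arm", "arguments": {"deltas": [[[0,0,0],0],[[0,0,0],0],[[0,0,0],0],[[0,0,0],0],[[0,0,0],0],[[0,0,0],0],[[0,0,0],0],[[-0.3,0,0],0],[[-1.5,0,0],0],[[-3,0,0],0]], "jaw": -1, "newtons": 60}}

```text
t: 19.2
ee_pos: [0.5341, 0.3484, 0.0419]
ee_rot: [-106.7, 89.9, -153.4]
force: [1.7, 0.2, -3.5]
opening: 0.37
```

```bash
python3 - <<'E'
from h import *
st,s=wrist(); print(st["t"],st["ee_pos"],psi(st),st["opening"]*95,st["force"])
cv2.imwrite("pics/w9.png",s["color"]); np.savez("w9.npz",**s)
b=snapshot("side"); cv2.imwrite("pics/s9.png",b["color"][80:250,200:460].repeat(3,0).repeat(3,1))
E
```

```text
19.2 [0.53407556 0.34836292 0.0419435 ] 43.2852074193029 35.11134917291639 [ 1.65533414  0.20574409 -3.48752011]
```

View pics/s9.png

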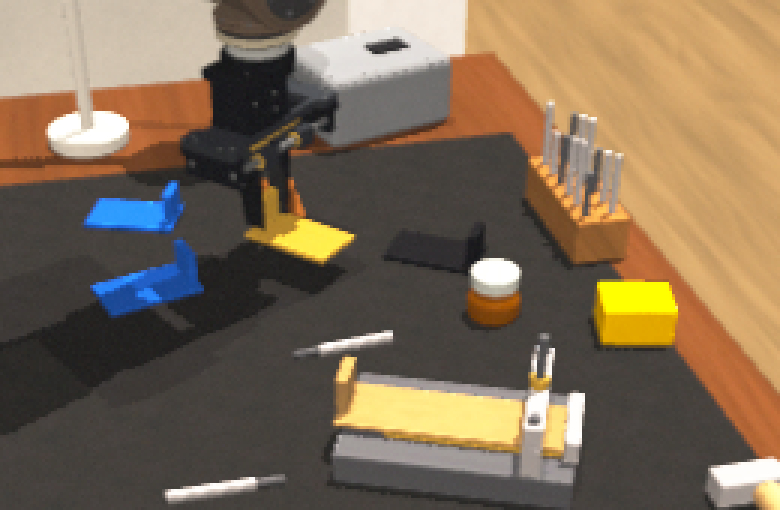

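View pics/w9.png

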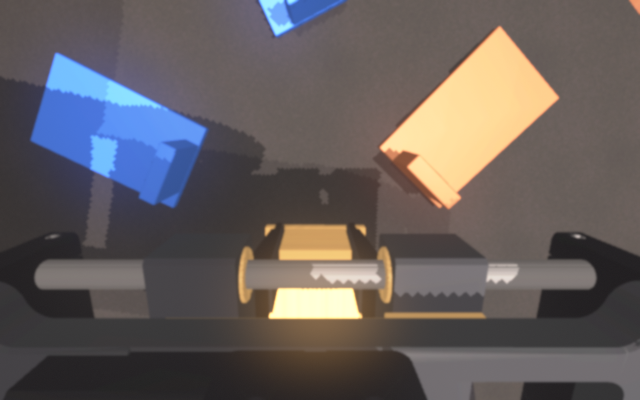

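```bash
python3 - <<'E'
from h import *
st=read_state(); b=snapshot("side"); P,uv=cloud(b); M=rot(st); T=(P-st["ee_pos"])@M
k=(T[:,2]>.018)&(T[:,2]<.085)&(abs(T[:,1])<.028)&(abs(T[:,0]-.005)<.02)
Q=T[k]; A=np.c_[Q[:,1],Q[:,2],np.ones(k.sum())]; co=np.linalg.lstsq(A,Q[:,0],rcond=None)[0]; print(k.sum(),co, (A@co-Q[:,0]).std())
s=dict(np.load("w9.npz")); P,uv=cloud(s); T=(P-st["ee_pos"])@M
k=(abs(T[:,1])<.03)&(T[:,2]<-.0)&(T[:,2]>-.02)&(T[:,0]<-.02)&(T[:,0]>-.04); print("handle top",np.percentile(T[k],[2,50,98],axis=0)*1000)
print(delta(st,blk(-.13,0,.17),65.92),psi(st))
E
```

```text
193 [-0.01045442 -0.00123216  0.00498887] 0.0015327430645442977
handle top [[-39.17848188 -25.99879489 -11.09495731]
 [-26.65947227  -0.9562288   -5.8791476 ]
 [-20.54884434  24.72825193  -1.235482  ]]
(array([-12.68, -22.95,  22.45]), np.float64(-22.64)) 43.28496732322542
```

```bash
python3 - <<'E'
from h import *
st=read_state(); print(delta(st,blk(-.06,0,.17),65.92),blk(-.06,0))
E
```

```text
(array([-12.75, -20.22,  28.92]), np.float64(-22.64)) [np.float64(0.5857214006498095), np.float64(-0.0005192922236444374)]
```

Call:
{"name": "jog_arm", "arguments": {"deltas": [[[-1.5,0,0],0],[[-5,-0.5,0.7],-1],[[-9,-2,2.8],-3],[[-12,-4.4,6.3],-6],[[-12.8,-7.3,10.4],-9],[[-12.8,-10.3,14.7],-12],[[-12.8,-13.3,19],-15],[[-12.8,-16.3,23.3],-18],[[-12.8,-18.9,27],-21],[[-12.8,-20.2,28.9],-22.6]]}}

```text
t: 20.6
ee_pos: [0.5857, -0.0025, 0.1712]
ee_rot: [20.7, 90.0, -3.4]
force: [-0.2, -0.2, -4.3]
opening: 0.373
```

Call:
{"name": "jog_arm", "arguments": {"deltas": [[[0,0,0],0],[[0,0,0],0],[[0,0,0],0],[[1,0,0],0],[[2,0,0],0],[[3,0,0],0],[[4,0,0],0],[[5,0,0],0],[[5.5,0,0],0],[[5.5,0,0],0]]}}

```text
t: 21.85
ee_pos: [0.5857, -0.0025, 0.1158]
ee_rot: [21.8, 90.0, -2.3]
force: [0.1, -0.7, -3.7]
opening: 0.376
```

```bash
python3 - <<'E'
from h import *
st=read_state(); print(st["t"],st["ee_pos"],psi(st),inblk(st["ee_pos"])*1000,st["opening"]*95,st["force"])
b=snapshot("side"); cv2.imwrite("pics/s10.png",b["color"][130:300,220:480].repeat(3,0).repeat(3,1))
P,uv=cloud(b); M=rot(st); T=(P-st["ee_pos"])@M
k=(T[:,2]>.018)&(T[:,2]<.085)&(abs(T[:,1])<.028)&(abs(T[:,0]-.005)<.02)
Q=T[k]; A=np.c_[Q[:,1],Q[:,2],np.ones(k.sum())]; co=np.linalg.lstsq(A,Q[:,0],rcond=None)[0]; print(k.sum(),co, (A@co-Q[:,0]).std())
print(delta(st,blk(-.06,0,.055),65.92),delta(st,blk(-.008,0,.055),65.92))
E
```

```text
21.85 [ 0.58569262 -0.00254005  0.11583957] 65.84807896145675 [-59.20178092  -1.85664362] 35.682250637579486 [ 0.09608896 -0.67127548 -3.74276718]
360 [-0.00801465 -0.00030097  0.00481614] 0.0012034549163920112
(array([ 6.08,  0.19, -0.08]), np.float64(-0.07)) (array([6.08, 0.19, 5.12]), np.float64(-0.07))
```

View pics/s10.png

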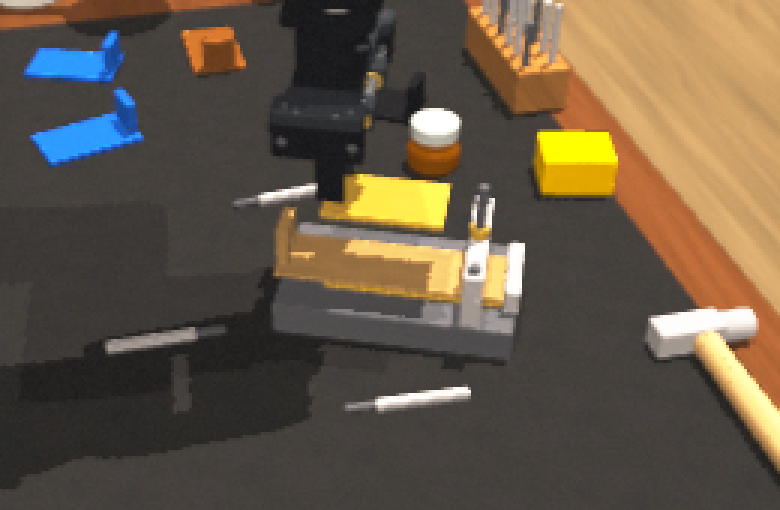

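Call:
{"name": "jog_arm", "arguments": {"deltas": [[[0.6,0.2,0],-0.1],[[1.8,0.2,0],-0.1],[[3.2,0.2,0],-0.1],[[4.6,0.2,0],-0.1],[[5.6,0.2,0],-0.1],[[6,0.2,0],-0.1],[[6,0.2,0.5],-0.1],[[6,0.2,1.3],-0.1],[[6,0.2,2.1],-0.1],[[6,0.2,2.5],-0.1]]}}

```text
t: 23.15
ee_pos: [0.6103, -0.0113, 0.0564]
ee_rot: [16.8, 89.9, -7.3]
force: [0.0, 0.5, -3.9]
opening: 0.376
```

```bash
python3 - <<'E'
from h import *
st=read_state(); print(st["t"],st["ee_pos"],psi(st),inblk(st["ee_pos"])*1000,st["opening"]*95,st["force"])
b=snapshot("side"); cv2.imwrite("pics/s11.png",b["color"][130:300,220:480].repeat(3,0).repeat(3,1))
print(delta(st,blk(-.008,0,.055),65.92),delta(st,blk(-.005,0,.051),65.92))
E
```

```text
23.15 [ 0.61027647 -0.01129351  0.05642439] 65.93735800711785 [-33.18578401   0.18214505] 35.70525832477507 [ 0.02973761  0.50030458 -3.85844434]
(array([ 0.15, -0.02,  2.52]), np.float64(0.02)) (array([ 0.55, -0.02,  2.82]), np.float64(0.02))
```

View pics/s11.png

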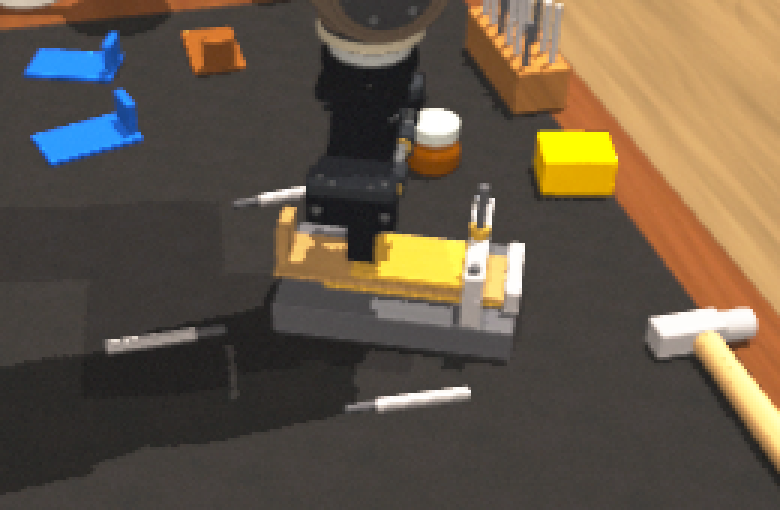

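Call:
{"name": "jog_arm", "arguments": {"deltas": [[[0.1,0,0.4],0],[[0.15,0,1],0],[[0.15,0,1.6],0],[[0.15,0,2.1],0],[[0.15,0,2.4],0],[[0.2,0,2.5],0],[[0.3,0,2.5],0],[[0.4,0,2.5],0],[[0.5,0,2.5],0],[[0.5,0,2.5],0]]}}

```text
t: 24.45
ee_pos: [0.6332, -0.0216, 0.0514]
ee_rot: [15.7, 89.9, -8.4]
force: [-0.5, -0.5, -3.2]
opening: 0.377
```

```bash
python3 - <<'E'
from h import *
st=read_state(); print(st["t"],st["ee_pos"],psi(st),inblk(st["ee_pos"])*1000,st["opening"]*95,st["force"],rot(st).T@st["force"])
print(delta(st,blk(-.005,0,.0505),65.92))
E
```

```text
24.45 [ 0.63319842 -0.02156517  0.05138391] 65.93671387928008 [-8.06762124  0.15678834] 35.77306039360795 [-0.49804903 -0.45118047 -3.19491029] [ 3.19433175 -0.61621218 -0.27494658]
(array([ 0.09, -0.02,  0.31]), np.float64(0.02))
```

Call:
{"name": "jog_arm", "arguments": {"deltas": [[[0,0,0.05],0],[[0,0,0.1],0],[[0.05,0,0.15],0],[[0.05,0,0.2],0],[[0.05,0,0.25],0],[[0.05,0,0.3],0],[[0.05,0,0.35],0],[[0.05,0,0.4],0],[[0.05,0,0.45],0],[[0.05,0,0.45],0]]}}

```text
t: 25.7
ee_pos: [0.6365, -0.0229, 0.0513]
ee_rot: [166.2, 90.0, 142.2]
force: [-7.7, 3.3, 8.4]
opening: 0.375
```

```bash
python3 - <<'E'
from h import *
st=read_state(); print(st["t"],st["ee_pos"],psi(st),inblk(st["ee_pos"])*1000,st["opening"]*95,st["force"],rot(st).T@st["force"])
E
```

```text
25.7 [ 0.63645298 -0.02293036  0.05127424] 65.94523942948582 [-4.53927503  0.23829921] 35.65545416407995 [-7.70144947  3.34936737  8.40570967] [-8.40126696 -0.07959756 -8.40231626]
```

Call:
{"name": "jog_arm", "arguments": {"deltas": [[[0,0,0],0],[[0,0,0],0],[[0,0,0],0],[[0,0,0],0],[[0,0,0],0],[[-0.5,0,0],0],[[-2.5,0,0],0],[[-5.5,0,0],0],[[-9,0,0],0],[[-12.5,0,0],0]], "jaw": 0.3}}

```text
t: 26.95
ee_pos: [0.6364, -0.023, 0.1777]
ee_rot: [156.3, 90.0, 132.3]
force: [0.3, -0.6, 0.6]
opening: 0.651
```

```bash
python3 - <<'E'
from h import *
st=read_state(); print(st["t"],st["ee_pos"],psi(st),inblk(st["ee_pos"])*1000,st["opening"],st["force"])
print(delta(st,[.72,-.058,.22],65.92))
E
```

```text
26.95 [ 0.63641985 -0.0229711   0.1777192 ] 65.94234254566662 [-4.5529027   0.18759154] 0.6511754030762009 [ 0.26921405 -0.6296741   0.55505262]
(array([-4.23,  0.21,  9.06]), np.float64(0.02))
```

Now a look from above the far end, as earlier.

Call:
{"name": "jog_arm", "arguments": {"deltas": [[[-2,0,0],0],[[-4,0,0],0],[[-5,0,1],0],[[-5,0,2.5],0],[[-5,0,4],0],[[-5,0,5.5],0],[[-5,0,7],0],[[-5,0,8.3],0],[[-5,0,9],0],[[-5,0,9],0]]}}

```text
t: 28.2
ee_pos: [0.7188, -0.0598, 0.2273]
ee_rot: [175.5, 89.9, 151.4]
force: [-0.8, 0.1, -0.2]
opening: 0.65
```

```bash
python3 - <<'E'
from h import *
st,s=wrist(); print(st["t"],st["ee_pos"],psi(st),inblk(st["ee_pos"])*1000)
b=snapshot("side"); cv2.imwrite("pics/s12.png",b["color"][130:300,220:480].repeat(3,0).repeat(3,1))
cv2.imwrite("pics/w12.png",s["color"]); np.savez("w12.npz",**s)
P,uv=cloud(s)
d=np.array([inblk(p) for p in P])*1000; z=P[:,2]*1000; v=uv[:,1]<225
def q(n,k):
    k=k&v; r=cv2.minAreaRect(d[k].astype(np.float32)); print(n,k.sum(),np.percentile(d[k],[.5,99.5],axis=0).round(1).tolist(),np.median(z[k]).round(2),r)
q("plate handle",(z>77)&(z<83)&(abs(d[:,1])<25)&(abs(d[:,0])<25))
q("sheet handle",(z>72)&(z<79)&(abs(d[:,1])<25)&(d[:,0]<-80)&(d[:,0]>-120))
k=(z>43)&(z<49)&(abs(d[:,1])<45)&(d[:,0]<54)&(d[:,0]>-20); q("plate",k); A=np.c_[d[k&v],np.ones((k&v).sum())]; print(np.linalg.lstsq(A,z[k&v],rcond=None)[0])
k=(z>43)&(z<49)&(abs(d[:,1])<45)&(d[:,0]<96)&(d[:,0]>73); q("plate nose",k)
k=(z>37.5)&(z<42)&(abs(d[:,1])<45)&(d[:,0]<-13)&(d[:,0]>-110); q("sheet",k); A=np.c_[d[k&v],np.ones((k&v).sum())]; print(np.linalg.lstsq(A,z[k&v],rcond=None)[0])
k=(z>48)&(z<55)&(abs(d[:,1])<45)&(d[:,0]>80)&(d[:,0]<115); q("stop",k)
q("beam",(z>74)&(z<84)&(abs(d[:,1])<70)&(d[:,0]>45)&(d[:,0]<85))
E
```

```text
28.2 [ 0.71876678 -0.05984614  0.22729015] 65.93117526833913 [85.67338217  0.12005994]
plate handle 384 [[-9.3, -17.6], [0.0, 17.5]] 79.39 ((-4.676258563995361, -0.012258529663085938), (35.14393997192383, 9.438076972961426), 89.86495971679688)Traceback (most recent call last):
  File "<stdin>", line 10, in <module>
  File "<stdin>", line 8, in q
    return _quantile_unchecked(
        a, q, axis, out, overwrite_input, method, keepdims, weights)
    return _ureduce(a,
                    func=_quantile_ureduce_func,
    ...<5 lines>...
                    overwrite_input=overwrite_input,
                    method=method)
    r = func(a, **kwargs)
    result = _quantile(arr,
                       quantiles=q,
    ...<2 lines>...
                       out=out,
                       weights=wgt)
    slices_having_nans = np.isnan(arr[-1, ...])
                                  ~~~^^^^^^^^^
IndexError: index -1 is out of bounds for axis 0 with size 0
```

View pics/s12.png

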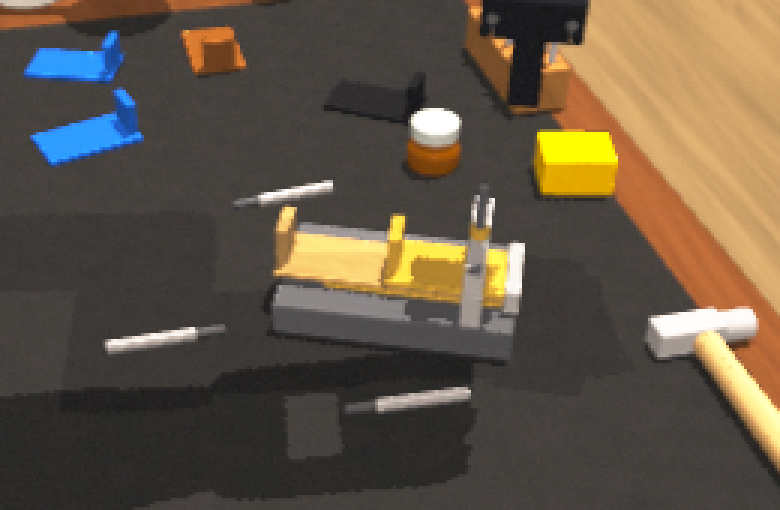

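View pics/w12.png

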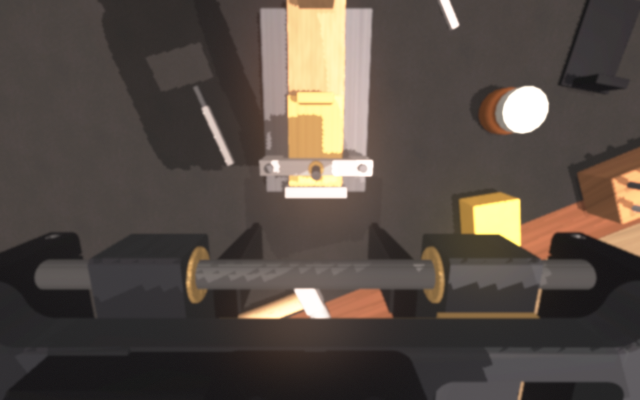

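```bash
python3 - <<'E'
from h import *
s=dict(np.load("w12.npz")); P,uv=cloud(s)
d=np.array([inblk(p) for p in P])*1000; z=P[:,2]*1000; v=uv[:,1]<225
def q(n,k,pl=0):
    k=k&v
    if k.sum()<10: print(n,"none"); return
    r=cv2.minAreaRect(d[k].astype(np.float32)); print(n,k.sum(),np.percentile(d[k],[.5,99.5],axis=0).round(1).tolist(),np.median(z[k]).round(2),np.round(r[0],1),np.round(r[1],1),round(r[2],2))
    if pl: A=np.c_[d[k],np.ones(k.sum())]; print(np.linalg.lstsq(A,z[k],rcond=None)[0])
q("plate",(z>43)&(z<49)&(abs(d[:,1])<45)&(d[:,0]<54)&(d[:,0]>1),1)
q("plate nose",(z>43)&(z<49)&(abs(d[:,1])<34)&(d[:,0]<96)&(d[:,0]>73))
q("sheet",(z>37.5)&(z<42)&(abs(d[:,1])<45)&(d[:,0]<-13)&(d[:,0]>-110),1)
q("stop",(z>48)&(z<55)&(abs(d[:,1])<45)&(d[:,0]>80)&(d[:,0]<115))
q("beam",(z>74)&(z<84)&(abs(d[:,1])<70)&(d[:,0]>45)&(d[:,0]<85))
# side camera: handles, before vs now
b=snapshot("side"); P,uv=cloud(b); P[:,2]-=.0015; d=np.array([inblk(p) for p in P])*1000; z=P[:,2]*1000; v=uv[:,0]>0
q("sheet handle side",(z>50)&(z<80)&(abs(d[:,1])<25)&(d[:,0]<-88)&(d[:,0]>-120))
q("plate handle side",(z>52)&(z<84)&(abs(d[:,1])<25)&(d[:,0]<15)&(d[:,0]>-30))
E
```

```text
plate 2665 [[1.0, -30.1], [53.9, 29.1]] 45.5 [27.5 -0.5] [53. 60.] 0.02
[ 4.01457767e-05 -6.62535392e-04  4.54810267e+01]
plate nose 572 [[77.7, -31.0], [90.3, 30.0]] 45.6 [83.9  0.1] [66.5 12.8] 89.84
sheet 4886 [[-102.5, -29.4], [-13.9, 29.8]] 39.48 [-58.4   0.1] [90.9 60. ] 0.04
[-4.14470332e-04 -7.80200408e-04  3.94585673e+01]
stop 647 [[89.9, -34.1], [101.3, 34.3]] 51.44 [95.7  0.1] [68.7 11.7] 89.8
beam 1457 [[55.9, -57.3], [71.4, 57.5]] 79.43 [63.7  0.1] [115.7  15.7] 89.93
sheet handle side 83 [[-104.8, -20.2], [-94.2, 17.3]] 69.62 [-99.6  -1.4] [37.8 10.4] 89.05
plate handle side 78 [[-9.8, -21.1], [0.3, 16.2]] 74.34 [-4.6 -2.4] [37.3 10. ] 89.27
```

```bash
python3 -c "
from workcell import *
print(finish_job(), read_state()['t'])"
```

```text
the job is handed in; nothing more can be done
the job is handed in; nothing more can be done
```

The fibre sheet now lies flat on the lower plate, and the second brass plate lies on top of it. Both were slid in under the bridge by their handles, in that order. I pushed each against the back stop until it pressed back with 8–14 N, released it, and handed the job in at about 28 s of the 58 s.

- **Second plate:** it is level with its top at 45.5 mm, centred to about 0.5 mm. Its nose reads block x = 90.3 mm against the stop face at 89.9 mm, and its yaw error is below 0.2°.
- **Sheet:** it is flat with its top at 39.5 mm, centred to about 0.1 mm. Its handle spans block x ≈ -105 to -94 mm. Its nose is hidden by the plate, so I infer it is at the stop from the handle position.
- **Lower plate:** I measured it only before starting, with its tail at block x ≈ -60.5 mm, so at the stop and centred to about 1 mm. It is covered now, so I did not check it again.
- **Surroundings:** the beam measures where it was. In the final pictures the punches and the jar look unmoved, and the gripper is clear of everything.

The side camera put both handles 1.5–2.5 mm off to one side, where the wrist camera showed them within 0.5 mm of centre. That is about the stated calibration error, and I trusted the wrist camera.

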